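Right the fallen card drum against the ledge

ROBOT

A 6-joint arm with a two-finger parallel gripper is mounted at the origin on the work surface. World frame = base frame: x ahead of the robot, y to its left, z up, the work surface at z = 0. Lengths are in m, angles in rad, forces in N, time in s.
With the tool pointing down it reaches from about 0.2 to 0.875 m from the base axis. Payload 3.4 kg.
Tool frame: the origin (TCP) lies between the finger pads; the fingertips stand 25 mm ahead of it and the grasp point (between the pads) lies 6 mm ahead of it (r.nose_length is the z of the fingertips in the tool frame, in m); z points along the fingers, x is the direction in which the jaws open and shut, and the axes are right-handed (so a half turn about z gives the same grasp; the last joint's range is limited). The gripper opens to 94 mm and grips with 3 to 60 N. Pads are 16 mm wide; open, the fingers measure 119 mm over their backs; the gripper's body (75 mm by 177 mm) begins 78 mm behind the grasp point.
Start: joints at [-1.325, 0.276, 1.505, -0, 1.361, -0.121], TCP at [0.206, -0.537, 0.206] pointing down, gripper open.
Joint ranges: [-2.89, 2.89], [-0.75, 2.08], [0.22, 2.7], [-1.18, 4.32], [0.11, 2.71], [-2.7, 2.7]. Speed limits (rad/s): [2.57, 2.57, 3.14, 3.14, 3.14, 3.14].

INTERFACE

Orientations are given as a unit quaternion [w, x, y, z].
In Python, from plant import r, gripper_to, inverse_kinematics, vision, models, telemetry gives the robot as it stands. Calls block until the motion is done:
- r.move_to(position, orientation): joint-space move of the TCP to a pose.
- r.move_l(position, rot=None, vel=0.15, guard=None): straight line of the TCP; rot=None keeps the orientation; vel is the mean speed in m/s. With guard (N) it stops when the force on the tool has changed by that much, and returns True; else False.
- r.movej(angles): joint-space move.
- gripper_to(opening, f_grip=None): finger opening in m; f_grip is the grip in N (None keeps the last); returns when the fingers have stopped.
- r.hold(seconds).
- inverse_kinematics(position, orientation): joint angles nearest the present ones, or None.
- vision.snapshot(name): name is "side" or "top" or "wrist"; returns the picture (400x640x3 uint8, red, green, blue); there is no depth.
- vision.get_calibration(name): a dict with "fx", "fy", "cx", "cy" (pixels), "position" and "orientation" of the camera in the world. Camera axes: x right, y down, z forward; pixel columns grow to the right and rows downward; lengths in m; the calibration is good to about 2 mm. A picture is of the moment at which its call begins: read the wrist's pose just before it. get_calibration takes no time and is no camera call; for the wrist camera it gives the pose at the moment of the call.
A pose or a line that the arm cannot do raises r.PlanningError and nothing moves.
- r.sign_off(): hands the job in, once; it reports no verdict.
Trained networks look in the newest picture that a camera, given by its name, has taken for a name from the list of things; names that differ only in an ending like _2 or _b are one class to them, and where a whole thing is asked for, a point or a joint stands for the part that bears it (a point fixed in the world has none). Each returns a list of dicts, best first, with "score" (0 to 1); they miss things now and then, are a little off and sometimes report something else, mostly with a low value. They report only what shows in the picture. A call takes as long as a camera call. They do not tell look-alikes from the thing itself.
- models.boxes_of(thing, camera): "at" ([x, y, z] in m, in world coordinates, good to about 4 mm: the middle of the surface that is visible of it).
- models.regions_of(thing, camera): "pixels" (400x640 bool, what is visible of it).
- models.mark_of(thing, camera): "at" ([x, y, z] in m, in world coordinates, good to about 4 mm: a listed point, or the origin of a listed thing).
Readings, each from a call of its own:
- telemetry.current_t(): time.
- telemetry.current_joints(): joint angles.
- telemetry.current_dq(): joint speeds.
- telemetry.current_joint_efforts(): joint torques, N m.
- telemetry.current_ee_pos(): TCP position.
- telemetry.current_tool_rot(): TCP orientation.
- telemetry.current_wrist_force(): force on the tool from outside, world axes, zero at the start.
- telemetry.current_torque(): the same for the moment, N m.
- telemetry.current_opening(): finger opening in m.
Only numpy, scipy, OpenCV 4.12 (cv2) and the standard library are available. Lean on these libraries where they do the work, as an engineer would, in place of code of your own. Each camera call takes 0.05 s, during which the arm holds its last target.

TASK

The oak card drum has fallen over on the bench under the magnifier. Swing the magnifier arm aside until it points straight out from the stone ledge or further, slide the drum foot-first up to the ledge, and then, with its foot braced on the stone, push its lid end up and over until the drum stands upright close against the ledge. Press on the lacquered drum with no more than 25 N, never hit the drum against the magnifier, and leave the other things where they are.

Things in the scene. Friction and masses are not known exactly. Their poses are not given: they have to be found in the camera images.
- ledge: The soapstone back ledge: a heavy fixed stone step, 860 mm long, 115 mm high, whose upright front face looks to the robot. Origin: the middle of the foot of that front face, at the bench top. Its x axis points into the stone (level, square to the front face), y runs level along the face, z up. The front face is the plane x = 0 of this frame.
- drum_center (a point): Centre of the loose oak card drum: closed, eight-sided, 92 mm over the flats (100 mm over the corners, each flat 38 mm wide), 175 mm high, 0.4 to 0.6 kg, balanced about its centre, no handle, too wide to grip. Its z axis runs from foot to lid; lid face and foot lie 87.5 mm either side. It starts lying on one flat, lid end to the robot, foot 15 to 40 mm short of the ledge, up to 0.15 rad askew.
- drum_lid (a point): Centre of the drum's flat lid face (z axis out of the lid). The face is lined with cork, no lip: it clings to a pressed fingertip (friction about 0.9), the oak does not. By friction alone, lifting this end takes a steady press of 9 to 13 N on the upper part of the face, foot braced; lighter slips. Lacquered oak slips on the stone (friction about 0.28; slides under about 1.5 N).
- swing (a joint): Angle in rad of the iron swing arm about its upright pivot (range 0 to 2.1). At 0 the arm lies along the ledge (pointing along the ledge's -y), at 1.57 it points straight out from the ledge to the robot's side, beyond that further to the ledge's +y. It grows as the arm swings away from the drum; it turns stiffly (0.12 N m) and stays where it is left. Its pivot axis stands 45 mm behind the ledge's front face and 250 mm along the ledge's +y.
- swing_knob (a point): Middle of the small upright wooden grip knob on top of the swing arm: 18 mm thick, 30 mm tall, 186 mm from the pivot axis, its foot 6 mm above the top of the iron bar. The bar is 12 mm thick, its centre line 187 mm over the bench; the pivot's top is 223 mm over the bench.
- lens_center (a point): Centre of the magnifier at the end of the swing arm: a round glass in a level steel ring, 114 mm across and 16 mm thick, 260 mm from the pivot axis, 183 mm over the bench (underside 175 mm).
- cap: Bystander: brass binnacle cap: a domed hood 128 mm across and 97 mm high. Origin at the centre of its underside.
- chimney: Bystander: green glass lamp chimney standing upright, 170 mm high, 72 mm across. Origin at the centre of its underside.
- gimbal_pin: Bystander: copper gimbal pin lying down, 62 mm long, with a 20 mm square collar. Origin at the centre of its underside.
- gimbal_ring: Bystander: flat brass gimbal ring, 116 mm across, 12 mm high. Origin at the centre of its underside.
- bowl: Bystander: open brass compass bowl, 108 mm across (130 mm over its two trunnions), 55 mm high. Origin at the centre of its underside.
- driver: Bystander: screwdriver lying down, 160 mm long. Origin at the centre of its underside.
- polish: Bystander: small white polish jar, 52 mm across, 55 mm high. Origin at the centre of its underside.
Things that resemble listed ones, but are neither listed nor needed, are in the scene too. Leave any pink look-alike of the part that bears drum_center alone.

How it is judged:
On the way, in this order (a step that is already met when the one before it is completed fails the run):
1. the magnifier arm is swung clear: it points straight out from the ledge or further (joint above 1.4 rad) (value of joint swing above 1.4 rad), for 0.2 s.
2. the drum, still lying, is pressed with its foot against the ledge (over 1.5 N) (contact force between drum and ledge above 1.5 N and angle between drum_center's own z axis and vertical above 1.2 rad), for 0.2 s.
At the end, for the whole second after the job is handed in: The drum stands upright on its foot on the bench (within 0.06 rad), at rest and released, the side facing the ledge within 15 mm of the ledge's front face (centre within 61 mm), and the magnifier arm still points straight out from the ledge or further (joint above 1.4 rad) (angle between drum_center's own z axis and vertical below 0.06 rad and x of drum_center in the frame of ledge above -0.061 m and height (world z) of drum_center between 0.08 and 0.095 m and linear speed of drum below 0.02 m/s and value of joint swing above 1.4 rad and contact force between the fingers and drum below 0.1 N); the robot touches nothing.
It fails at once if the drum is pressed with more than 25 N by the robot (contact force between any of the fingers, the arm and drum above 25 N).
It fails at once if the drum strikes the magnifier or its arm (over 1 N) (contact force between drum and swing above 1 N).
It fails at once if a bystander is moved by more than 20 mm (distance of any of cap, chimney, gimbal_pin, gimbal_ring, bowl, driver, polish from where it was at the start of the episode above 0.02 m).
It fails at once if the lamp chimney is tipped (angle between chimney's own z axis and vertical above 0.3 rad).
It also fails if it takes over 72 s, if anything falls off the work surface, if the arm or the gripper's body presses on something with over 40 N, if the wrist force passes 120 N, or if a joint passes its speed limit or range.

## Working session

There is one attempt and no reset: what is moved stays moved. The work goes in short steps, each a Python script; the robot and the scene stay as the last script left them, time stands still between calls to the robot, and variables do not carry over. Pictures are saved under pics/ and viewed, and the job is handed in when it is done.

```bash
ls; mkdir -p pics
python3 - <<'E'
from plant import r, vision, models, telemetry
import cv2, numpy as np
for c in ["side","top","wrist"]:
    im=vision.snapshot(c); cv2.imwrite(f"pics/{c}0.png",im[:,:,::-1])
    k=vision.get_calibration(c); print(c,{a:np.round(b,3).tolist() for a,b in k.items()})
np.set_printoptions(precision=4,suppress=True)
for c in ["top","side"]:
  for n in ["ledge","drum_center","drum_lid","swing_knob","lens_center","cap","chimney","gimbal_pin","gimbal_ring","bowl","driver","polish"]:
    print(c,n,[(np.round(d["at"],4).tolist(),round(d["score"],2)) for d in models.mark_of(n,c)])
print(telemetry.current_t(),telemetry.current_tool_rot(),telemetry.current_wrist_force())
E
```

```text
pics
side {'fx': 371.011, 'fy': 371.011, 'cx': 324.187, 'cy': 208.742, 'position': [0.325, 0.599, 0.623], 'orientation': [0.069, -0.14, 0.88, -0.449]}
top {'fx': 428.839, 'fy': 428.839, 'cx': 324.918, 'cy': 193.801, 'position': [0.449, -0.013, 1.187], 'orientation': [0.014, -0.703, 0.71, -0.022]}
wrist {'fx': 314.397, 'fy': 314.397, 'cx': 320.864, 'cy': 197.22, 'position': [0.268, -0.513, 0.384], 'orientation': [0.095, 0.819, -0.562, -0.066]}
top ledge [([0.7092, 0.004, -0.003], 0.77), ([0.4794, -0.3631, -0.0017], 0.65)]
top drum_center [([0.3498, 0.0556, 0.0446], 0.97), ([0.6071, -0.0524, 0.0465], 0.88)]
top drum_lid [([0.5203, -0.0593, 0.0478], 0.82)]
top swing_knob [([0.6157, 0.1186, 0.2135], 0.6)]
top lens_center [([0.5632, 0.0624, 0.1834], 0.71)]
top cap [([0.5802, -0.2833, -0.0031], 0.86), ([0.6343, 0.1879, 0.0036], 0.64)]
top chimney [([0.676, -0.3571, -0.0003], 0.58)]
top gimbal_pin [([0.6331, 0.1899, 0.0036], 0.48)]
top gimbal_ring [([0.4532, -0.2361, 0.0002], 0.96)]
top bowl [([0.537, 0.3029, -0.0018], 0.66), ([0.6052, -0.0523, 0.0464], 0.62)]
top driver []
top polish [([0.4768, -0.3649, -0.0004], 0.83)]
side ledge [([0.7092, 0.0022, 0.0013], 0.86)]
side drum_center [([0.6023, -0.0537, 0.0443], 0.88), ([0.3584, 0.0588, 0.0447], 0.85), ([0.584, -0.2792, -0.0016], 0.74)]
side drum_lid [([0.5164, -0.0559, 0.0474], 0.8)]
side swing_knob [([0.6101, 0.1181, 0.2114], 0.9)]
side lens_center []
side cap [([0.5822, -0.2775, -0.0016], 0.62)]
side chimney [([0.6741, -0.3575, 0.0022], 0.82)]
side gimbal_pin [([0.6328, 0.1894, -0.0005], 0.62)]
side gimbal_ring [([0.4513, -0.2346, -0.001], 0.97)]
side bowl [([0.5365, 0.2988, -0.0002], 0.58)]
side driver [([0.3622, 0.2249, 0.0007], 0.77), ([0.4774, -0.3617, -0.0006], 0.47)]
side polish [([0.4783, -0.361, 0.0004], 0.86)]
1.35 [ 0.      0.8242 -0.5663  0.    ] [-0.0263 -0.1371  0.0355]
```

View pics/top0.png

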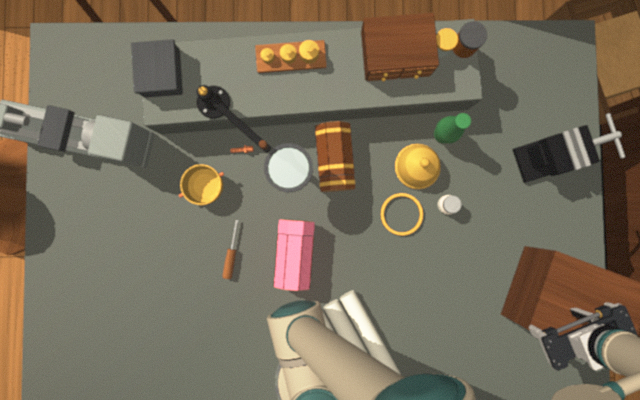

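View pics/side0.png

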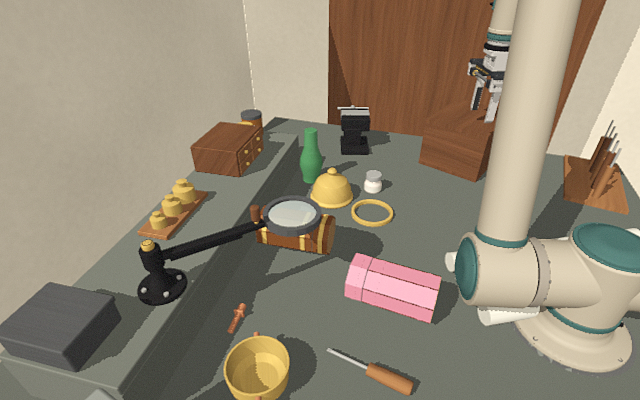

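View pics/wrist0.png

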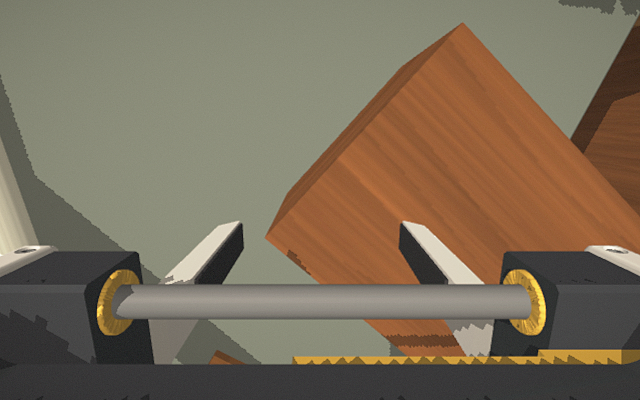

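```bash
cat > h.py <<'E'
import numpy as np, cv2
from scipy.spatial.transform import Rotation as R
from plant import r, gripper_to, inverse_kinematics, vision, models, telemetry
np.set_printoptions(precision=4,suppress=True)
def proj(P,c):
    k=vision.get_calibration(c); q=k["orientation"]
    p=R.from_quat([q[1],q[2],q[3],q[0]]).inv().apply(np.atleast_2d(P)-k["position"])
    return np.c_[p[:,0]/p[:,2]*k["fx"]+k["cx"],p[:,1]/p[:,2]*k["fy"]+k["cy"]]
def ray(uv,z,c):
    k=vision.get_calibration(c); q=k["orientation"]; o=np.array(k["position"])
    d=R.from_quat([q[1],q[2],q[3],q[0]]).apply([(uv[0]-k["cx"])/k["fx"],(uv[1]-k["cy"])/k["fy"],1])
    return o+d*(z-o[2])/d[2]
def wquat(M):
    q=R.from_matrix(M).as_quat(); return [q[3],q[0],q[1],q[2]]
E
python3 - <<'E'
from h import *
im=cv2.imread("pics/top0.png")
L0=np.array([0.7092,0.003,0])
th=0.07
big=cv2.resize(im,None,fx=3,fy=3,interpolation=cv2.INTER_CUBIC)
c,s=np.cos(th),np.sin(th)
for col,th in (((0,0,255),0.07),((0,255,0),0.04),((255,0,0),0.1)):
  c,s=np.cos(th),np.sin(th)
  for z in (0,0.115):
    P=[L0+[-s*t,c*t,z] for t in (-0.43,0.43)]
    uv=(proj(P,"top")*3+1).astype(int)
    cv2.line(big,uv[0],uv[1],col,1)
cr=big[180:620,330:1500]; cv2.imwrite("pics/ov1.png",cv2.resize(cr,(800,int(440*800/1170)),interpolation=cv2.INTER_AREA))
E
```

```text
(no output)
```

View pics/ov1.png

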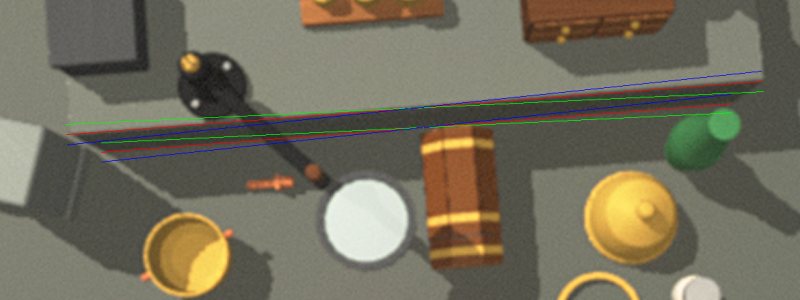

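```bash
cat >> h.py <<'E'
TH=0.07; C,S=np.cos(TH),np.sin(TH)
L0=np.array([0.7092,0.003,0]); LR=np.array([[C,-S,0],[S,C,0],[0,0,1]])
def lw(p): return L0+LR@np.array(p,float)   # ledge->world
PIV=np.array([0.045,0.25,0])
def knob(q,z): return lw(PIV+[-np.sin(q)*.186,-np.cos(q)*.186,z])
def down(xl):  # tool down, jaw axis along ledge-frame dir xl
    x=LR@np.array([xl[0],xl[1],0]); x/=np.linalg.norm(x); z=np.array([0,0,-1.]); return np.c_[x,np.cross(z,x),z]
E
python3 - <<'E'
from h import *
print(knob(0.8,0.213))
t=1.25
for sg in (1,-1):
    M=down([-np.cos(t)*sg,np.sin(t)*sg]); 
    for q in (0.8,1.3,1.85): print(sg,q,inverse_kinematics(knob(q,0.231),wquat(M)))
E
```

```text
[0.6126 0.1169 0.213 ]
1 0.8 [ 0.0771  0.3382  1.3527 -0.      1.4507 -1.8845]
1 1.3 [ 0.2146  0.292   1.4208 -0.      1.4288 -1.747 ]
1 1.85 [ 0.3769  0.3447  1.3428 -0.      1.4541 -1.5847]
-1 0.8 [ 0.0771  0.3382  1.3527 -0.      1.4507  1.2571]
-1 1.3 [ 0.2146  0.292   1.4208 -0.      1.4288  1.3946]
-1 1.85 [ 0.3769  0.3447  1.3428 -0.      1.4541  1.5569]
```

Run:
```python
from h import *
t=1.25
M=down([np.cos(t),-np.sin(t)]); Q=wquat(M)
p=np.array(telemetry.current_ee_pos()); r.move_l([p[0],p[1],0.33],vel=0.25)
print(telemetry.current_t())
gripper_to(0.05)
r.move_to(knob(0.8,0.33),Q); print(telemetry.current_t(),telemetry.current_ee_pos())
print(r.move_l(knob(0.8,0.232),vel=0.12,guard=4),telemetry.current_ee_pos(),telemetry.current_wrist_force(),telemetry.current_t())
im=vision.snapshot("wrist"); cv2.imwrite("pics/w1.png",im[:,:,::-1])
im=vision.snapshot("side"); cv2.imwrite("pics/s1.png",im[:,:,::-1])
```

```text
1.9917
5.5333 [0.6127 0.1159 0.33  ]
False [0.6132 0.1169 0.2329] [ 0.267   0.2955 -0.0282] 6.5
```

View pics/w1.png

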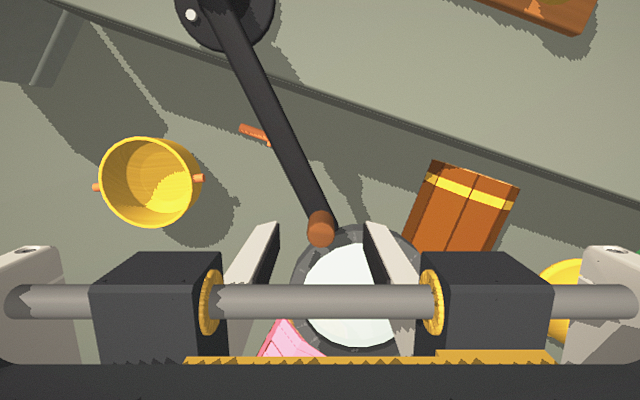

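View pics/s1.png

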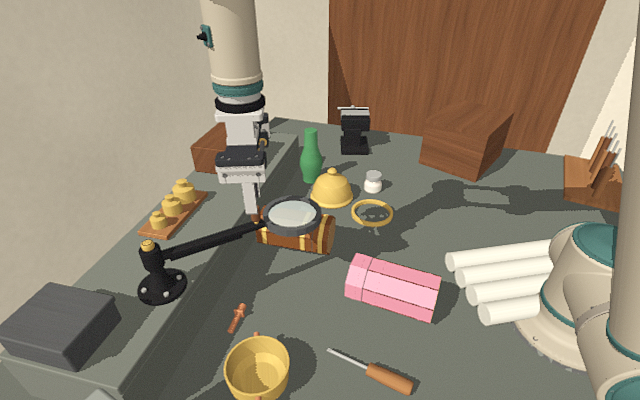

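The wrist view shows the knob at about (320,228), between the fingertips at (275,225) and (370,225). Next I swing the arm.

Run:
```python
from h import *
for q in np.linspace(0.8,1.85,8)[1:]:
    r.move_l(knob(q,0.232),vel=0.12)
    print(round(q,2),telemetry.current_wrist_force(),telemetry.current_t())
r.hold(0.1)
p=np.array(telemetry.current_ee_pos()); r.move_l([p[0],p[1],0.34],vel=0.25)
for c in ("top","side"):
    im=vision.snapshot(c); cv2.imwrite(f"pics/{c}2.png",im[:,:,::-1])
    for n in ("swing_knob","lens_center","drum_center","drum_lid"):
        print(c,n,[(np.round(d["at"],4).tolist(),round(d["score"],2)) for d in models.mark_of(n,c)])
print(telemetry.current_t())
```

```text
0.95 [ 1.4184 -1.061  -0.1009] 6.9833
1.1 [ 0.423  -0.2349 -0.5745] 7.3667
1.25 [ 0.1712 -1.2931 -0.4218] 7.75
1.4 [ 0.8699  0.612  -0.4061] 8.1333
1.55 [-0.6754 -0.4563 -0.335 ] 8.5167
1.7 [ 0.1276 -0.1454 -0.3593] 8.9
1.85 [-0.125   0.3478 -0.2909] 9.2833
top swing_knob [([0.6138, 0.1156, 0.2136], 0.87)]
top lens_center [([0.5611, 0.0606, 0.1856], 0.96)]
top drum_center [([0.3505, 0.0564, 0.0442], 0.94), ([0.6077, -0.0527, 0.0462], 0.83)]
top drum_lid [([0.4345, 0.0534, 0.0472], 0.92)]
side swing_knob [([0.611, 0.1191, 0.2107], 0.58)]
side lens_center [([0.5623, 0.0594, 0.182], 0.97), ([0.516, -0.0555, 0.0475], 0.59), ([0.5366, 0.3033, 0.0003], 0.31)]
side drum_center [([0.6057, -0.0532, 0.0459], 0.78), ([0.3537, 0.0588, 0.0481], 0.71)]
side drum_lid [([0.515, -0.0555, 0.0469], 0.95)]
10.4667
```

View pics/top2.png

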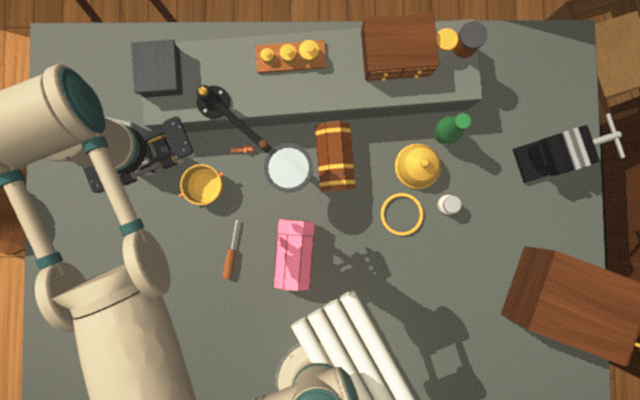

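View pics/side2.png

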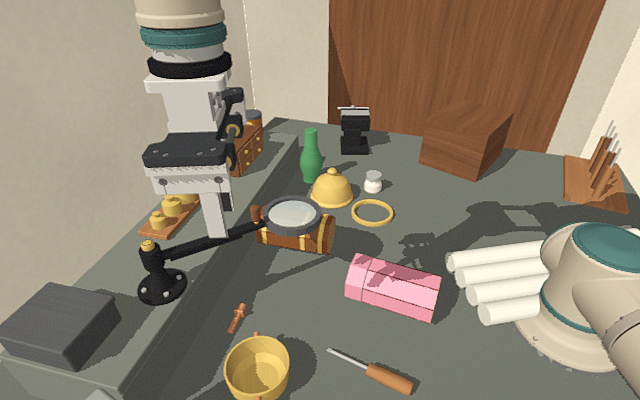

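The arm did not move. With the fixed jaw angle the round knob slid past the finger edge, and the knob is still at (0.612,0.117). I'll redo it with a narrower cage that turns along with the arc.

Run:
```python
from h import *
def Q(t): return wquat(down([np.cos(t),-np.sin(t)]))
r.move_to(knob(0.8,0.29),Q(0.8))
gripper_to(0.034)
g=r.move_l(knob(0.8,0.230),vel=0.12,guard=3)
print(g,telemetry.current_ee_pos(),telemetry.current_wrist_force(),telemetry.current_t())
gripper_to(0.019,3); print("open",telemetry.current_opening(),telemetry.current_t())
```

```text
False [0.613  0.1169 0.2305] [-0.4675  0.9191  0.2554] 12.3833
open 0.01930671230445056 12.85
```

Run:
```python
from h import *
def Q(t): return wquat(down([np.cos(t),-np.sin(t)]))
for q in (0.9,1.0):
    r.move_l(knob(q,0.230),Q(q),vel=0.12)
    print(round(q,2),telemetry.current_wrist_force(),telemetry.current_t())
im=vision.snapshot("wrist"); cv2.imwrite("pics/w3.png",im[:,:,::-1])
```

```text
0.9 [ 0.0023 -0.5621  0.0382] 13.1583
1.0 [0.0292 0.6383 1.1626] 13.4667
```

View pics/w3.png

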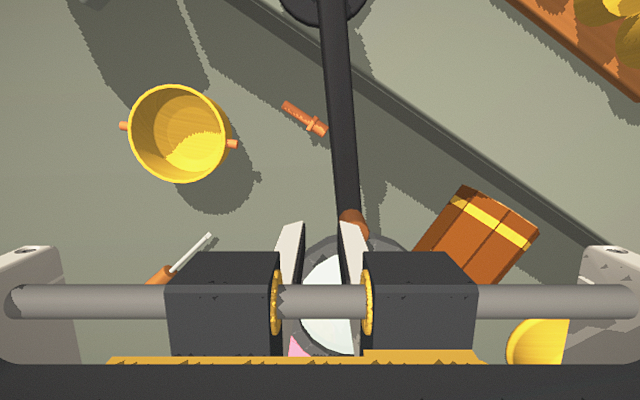

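Run:
```python
from h import *
p=telemetry.current_ee_pos(); print(p, telemetry.current_opening())
print(proj([knob(0.8,0.229),knob(.8,.199),knob(1.0,0.229),[p[0],p[1],p[2]-.025],lw(PIV+[0,0,.223])],"wrist"))
M=down([np.cos(1),-np.sin(1)])
for y in(-.008,.008):
  for x in(-.022,-.0096,.0096,.022): print(proj([np.array(p)+M@[x,y,.025]],"wrist"))
# ray-based knob position assuming z=.229
print(ray((355,213),.229,"wrist"), ray((355,213),.21,"wrist"))
# knob in top image and side image
for c,f in (("top","top2"),("side","side2")): print(proj([knob(.8,.229),knob(.8,.199)],c))
im=cv2.imread("pics/top2.png"); a=cv2.resize(im[80:200,180:320],None,fx=5,fy=5,interpolation=cv2.INTER_CUBIC)
cv2.imwrite("pics/t2z.png",a)
im=cv2.imread("pics/side2.png"); a=cv2.resize(im[180:260,200:340],None,fx=5,fy=5,interpolation=cv2.INTER_CUBIC)
cv2.imwrite("pics/s2z.png",a)
```

```text
[0.5879 0.144  0.23  ] 0.018954652643626165
[[ 380.4909  230.4301]
 [ 372.4824  216.0934]
 [ 319.0552  236.0729]
 [ 320.0752  223.5301]
 [ 319.9167 -129.0494]]
[[287.3953 212.0798]]
[[305.8353 212.1365]]
[[334.3809 212.2243]]
[[352.8123 212.281 ]]
[[287.8856 234.5912]]
[[306.0114 234.6449]]
[[334.0707 234.7281]]
[[352.1882 234.7818]]
[0.6119 0.136  0.229 ] [0.6088 0.1309 0.21  ]
[[261.5804 143.1343]
 [263.352  145.3087]]
[[254.2665 206.3326]
 [255.9721 219.4091]]
```

View pics/t2z.png

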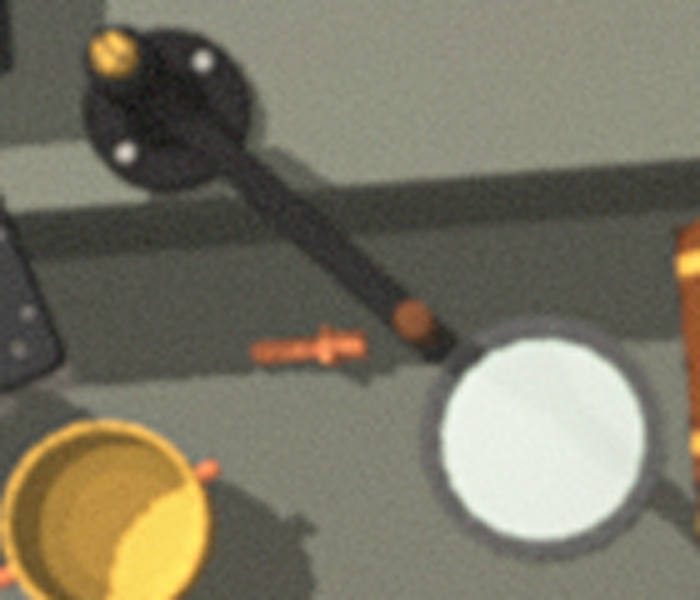

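View pics/s2z.png

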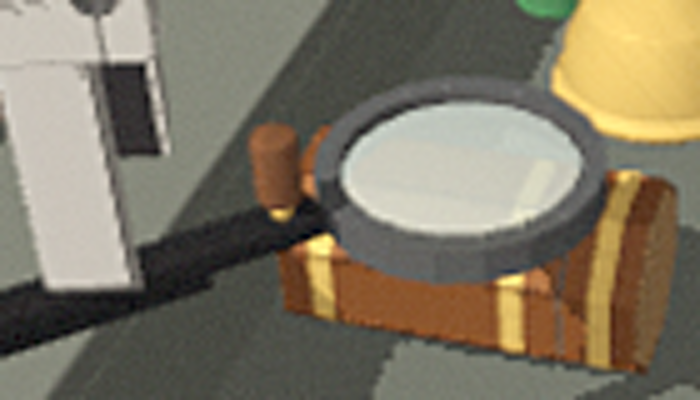

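Wrist view: the knob is at about (357,222), outside the right fingertip, so it slipped out after a small turn. I'll change the grip: jaw axis radial, fingers 12 mm apart, so the knob sits in the notch between the two finger edges while I push.

Run:
```python
from h import *
p=np.array(telemetry.current_ee_pos()); r.move_l([p[0],p[1],0.27],vel=0.2)
def Q(t,s): return wquat(down([s*np.sin(t),s*np.cos(t)]))
best=None
for s in (1,-1):
    a=inverse_kinematics(knob(.62,.27),Q(.62,s)); b=inverse_kinematics(knob(1.7,.23),Q(1.7,s)); print(s,a,b)
```

```text
1 [ 0.043   0.3616  1.2234 -0.      1.5567 -0.9778] [ 0.337   0.3207  1.3813 -0.      1.4396  0.3962]
-1 [ 0.043   0.3616  1.2234 -0.      1.5567  2.1638] None
```

Run:
```python
from h import *
def Q(t): return wquat(down([np.sin(t),np.cos(t)]))
r.move_to(knob(.62,.27),Q(.62)); gripper_to(0.012,20)
g=r.move_l(knob(.62,.230),vel=0.15,guard=3)
print(g,telemetry.current_opening(),telemetry.current_wrist_force(),telemetry.current_t())
for q in (0.75,.85,.95,1.05):
    r.move_l(knob(q,0.230),Q(q),vel=0.12)
    print(round(q,2),telemetry.current_wrist_force(),telemetry.current_t())
im=vision.snapshot("wrist"); cv2.imwrite("pics/w4.png",im[:,:,::-1])
im=vision.snapshot("side"); cv2.imwrite("pics/s4.png",im[:,:,::-1])
```

```text
True 0.011805614673698114 [ 0.0072  0.6407 -0.7917] 16.2
0.75 [-0.1096 -0.7052  0.946 ] 16.675
0.85 [ 0.8243 -0.1     1.0853] 16.9833
0.95 [-0.4246 -0.3687 -0.2455] 17.2917
1.05 [-0.3508 -0.3167 -0.1583] 17.6
```

View pics/w4.png

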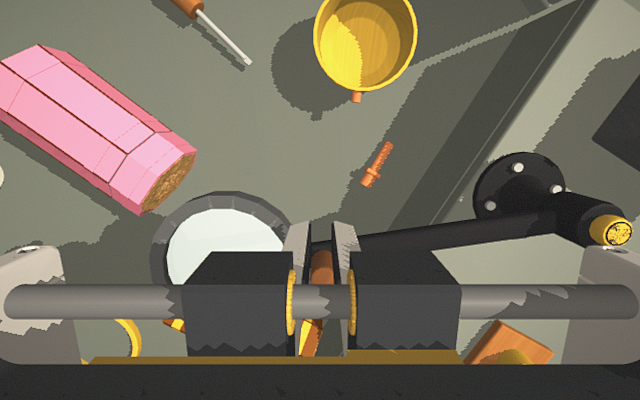

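View pics/s4.png

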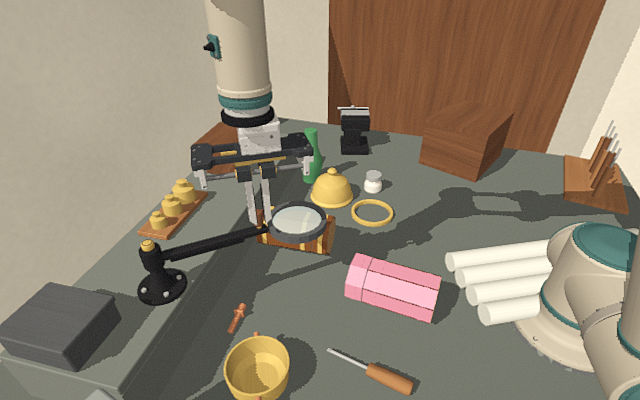

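Run:
```python
from h import *
print(r.nose_length,telemetry.current_ee_pos(),telemetry.current_tool_rot(),telemetry.current_opening())
p=np.array(telemetry.current_ee_pos()); q=telemetry.current_tool_rot(); M=R.from_quat([q[1],q[2],q[3],q[0]]).as_matrix()
T=[p+M@[x,y,.025] for x in(-.0185,-.006,.006,.0185) for y in (-.008,.008)]
im=cv2.imread("pics/s4.png"); o=np.array([200,170]); a=cv2.resize(im[170:260,200:340],None,fx=5,fy=5,interpolation=cv2.INTER_CUBIC)
for P,col in [(t,(0,255,0)) for t in T]+[(knob(.8,.229),(255,0,0)),(knob(.86,.229),(255,255,0))]:
    uv=((proj(P,"side")[0]+.5-o)*5).astype(int); cv2.circle(a,uv,3,col,-1)
cv2.imwrite("pics/s4z.png",a)
print(models.mark_of("swing_knob","side"),models.mark_of("lens_center","side"))
```

```text
0.025 [0.583  0.1511 0.23  ] [0.0005 0.9564 0.2919 0.0003] 0.01220981829216187
[{'at': [0.6031, 0.1297, 0.2098], 'score': 0.71}] [{'at': [0.5463, 0.077, 0.1813], 'score': 0.65}]
```

View pics/s4z.png

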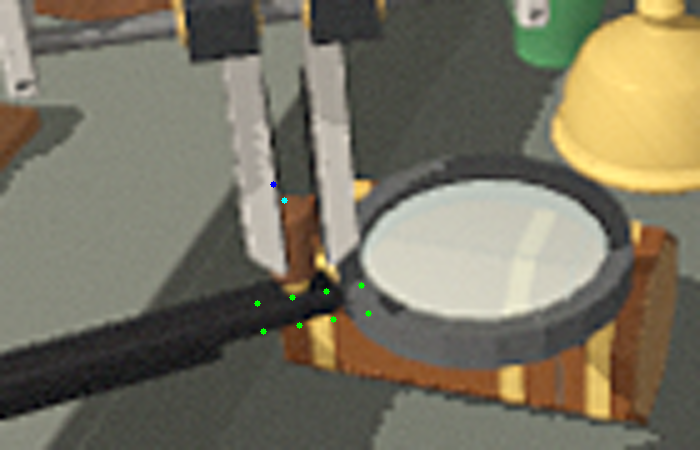

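```bash
cat >> h.py <<'E'
def arm(q,rad,z): return lw(PIV+[-np.sin(q)*rad,-np.cos(q)*rad,z])
def Qr(t): return wquat(down([np.sin(t),np.cos(t)]))
E
python3 - <<'E'
from h import *
p=np.array(telemetry.current_ee_pos()); r.move_l([p[0],p[1],0.27],vel=0.25)
r.move_l(arm(.887,.140,.25),Qr(.887),vel=0.2); r.hold(.2)
print(telemetry.current_wrist_force())
g=r.move_l(arm(.887,.140,.185),vel=0.05,guard=2.5)
print(g,telemetry.current_ee_pos(),telemetry.current_wrist_force(),telemetry.current_t())
p=np.array(telemetry.current_ee_pos()); r.move_l([p[0],p[1],p[2]+.02],vel=.2)
im=vision.snapshot("side"); cv2.imwrite("pics/s5.png",im[:,:,::-1])
E
```

```text
[ 0.2056 -0.2164  0.2727]
True [0.6343 0.1595 0.1942] [-0.4481  0.3367  4.1033] 19.7583
```

Run:
```python
from h import *
p=np.array(telemetry.current_ee_pos()); q=telemetry.current_tool_rot(); M=R.from_quat([q[1],q[2],q[3],q[0]]).as_matrix()
print(p,telemetry.current_opening(), M)
im=cv2.imread("pics/s5.png"); o=np.array([170,150]); a=cv2.resize(im[150:260,170:310],None,fx=5,fy=5,interpolation=cv2.INTER_CUBIC)
for zz,col in ((.025,(0,255,0)),(0,(0,0,255))):
  for x in(-.0185,-.006,.006,.0185):
    for y in (-.008,.008):
      uv=((proj(p+M@[x,y,zz],"side")[0]+.5-o)*5).astype(int); cv2.circle(a,uv,3,col,-1)
cv2.imwrite("pics/s5z.png",a)
```

```text
[0.6344 0.1595 0.2139] 0.01179653467647875 [[ 0.7291  0.6844 -0.0027]
 [ 0.6844 -0.7291 -0.0004]
 [-0.0022 -0.0016 -1.    ]]
```

View pics/s5z.png

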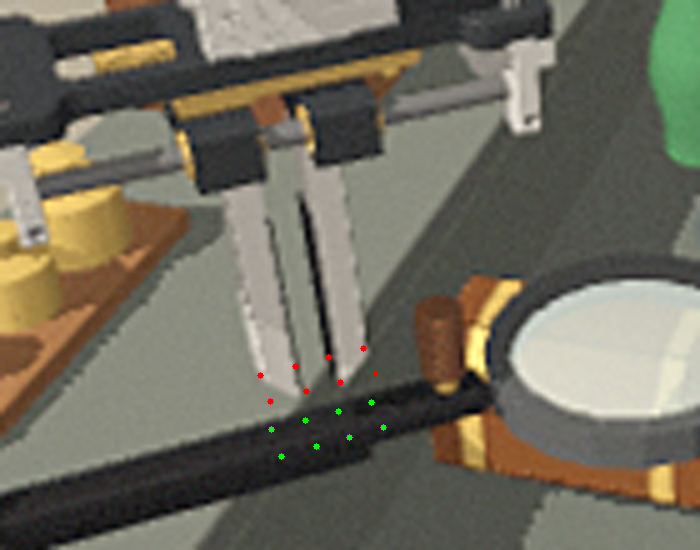

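Both the contact test and the side view (red marks at TCP depth) show the fingertips lie at about the reported TCP point, not 25 mm ahead of it. The earlier passes skimmed over the knob, so I'll go deeper.

Run:
```python
from h import *
Z=.204
r.move_l(arm(.67,.186,.245),Qr(.67),vel=0.3)
g=r.move_l(arm(.67,.186,Z),vel=0.12); print(telemetry.current_ee_pos())
for q in (0.8,.95,1.1,1.25,1.4,1.55,1.7):
    r.move_l(arm(q,.186,Z),Qr(q),vel=0.14)
    print(round(q,2),telemetry.current_wrist_force(),telemetry.current_t())
r.hold(.1)
r.move_l(arm(1.6,.186,Z),Qr(1.6),vel=.2)
r.move_l(arm(1.6,.186,.29),vel=.3)
im=vision.snapshot("side"); cv2.imwrite("pics/s6.png",im[:,:,::-1])
print(models.mark_of("swing_knob","side"),models.mark_of("lens_center","side"),telemetry.current_t())
```

```text
[0.6312 0.1028 0.2032]
0.8 [0.4062 0.0498 0.1023] 21.275
0.95 [ 0.2708 -0.1034  0.1   ] 21.625
1.1 [ 1.0814 -0.4628  0.0818] 21.975
1.25 [-0.1934 -0.4145  0.1457] 22.325
1.4 [-0.1966 -1.2245  0.9473] 22.675
1.55 [-0.1838  0.4798 -0.5397] 23.025
1.7 [-0.0459  0.2595 -0.2509] 23.375
[{'at': [0.5569, 0.2987, 0.2119], 'score': 0.89}] [{'at': [0.4844, 0.3125, 0.1819], 'score': 0.88}] 24.3083
```

View pics/s6.png

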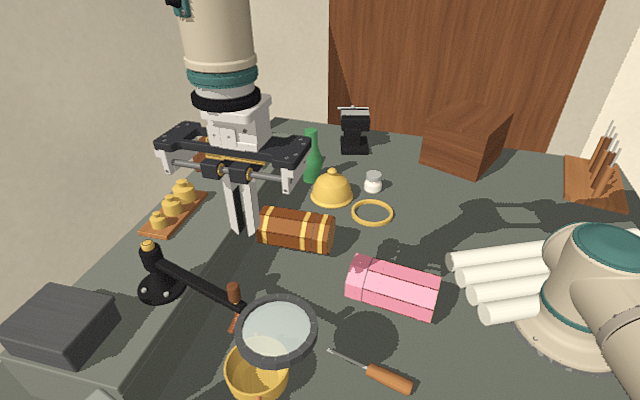

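Run:
```python
from h import *
im=vision.snapshot("top"); cv2.imwrite("pics/t6.png",im[:,:,::-1])
for c in ("top",): print([(np.round(d["at"],4).tolist(),round(d["score"],2)) for n in("drum_center","drum_lid") for d in models.mark_of(n,c)])
o=np.array([290,95]); a=cv2.resize(im[95:205,290:390,::-1],None,fx=6,fy=6,interpolation=cv2.INTER_CUBIC)
s=cv2.imread("pics/s6.png"); o2=np.array([240,190]); b=cv2.resize(s[190:270,240:350],None,fx=6,fy=6,interpolation=cv2.INTER_CUBIC)
c0=np.array([.606,-.053,.046]); yaw=.045
ax=np.array([np.cos(yaw),np.sin(yaw),0]); la=np.array([-np.sin(yaw),np.cos(yaw),0])
for e,col in ((-.0875,(0,255,0)),(.0875,(255,255,0))):
  for k in range(8):
    t=np.pi/8+k*np.pi/4; t2=t+np.pi/4
    P=[c0+ax*e+.0498*(la*np.cos(u)+np.array([0,0,1])*np.sin(u)) for u in (t,t2)]
    for img,oo,cam in ((a,o,"top"),(b,o2,"side")):
      uv=((proj(P,cam)+.5-oo)*6).astype(int); cv2.line(img,uv[0],uv[1],col,1)
cv2.imwrite("pics/t6z.png",a[:600]); cv2.imwrite("pics/s6z.png",b)
```

```text
[([0.3534, 0.0563, 0.0459], 0.76), ([0.6051, -0.0525, 0.0455], 0.71), ([0.4359, 0.0529, 0.0492], 0.9), ([0.5154, -0.0619, 0.0509], 0.74)]
```

View pics/t6z.png

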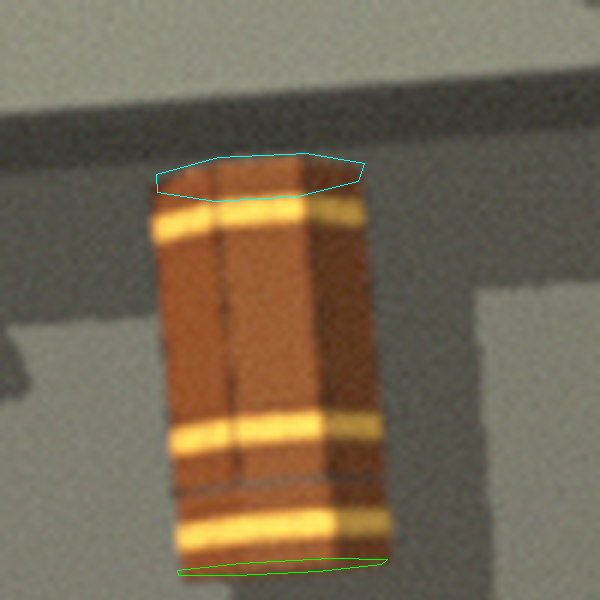

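View pics/s6z.png

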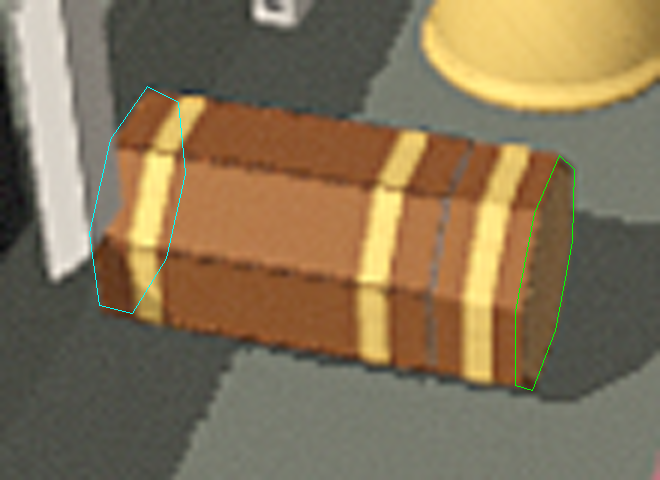

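The swing now reads about 1.87 rad: knob at (0.557,0.299), lens at (0.484,0.313). The overlay puts the drum's lid at ledge x≈-0.195, y≈-0.048, with its yaw about that of the ledge. Next I check reach for the tilted push path.

```bash
cat >> h.py <<'E'
YD=-0.0485
def tilt(b,s=1):
    z=LR@np.array([np.cos(b),0,-np.sin(b)]); x=LR@np.array([0,s,0.]); return np.c_[x,np.cross(z,x),z]
NOSE=0.001
def tcp_for(K,b,y=YD):  # K=(x,z) ledge contact point of upper-front finger corner -> world TCP
    tip=np.array([K[0],y,K[1]])-.008*np.array([np.sin(b),0,np.cos(b)])
    return lw(tip-NOSE*np.array([np.cos(b),0,-np.sin(b)]))
def Kphi(ph,s): return np.array([-.175*np.cos(ph)-s*np.sin(ph), .175*np.sin(ph)+(.092-s)*np.cos(ph)])
B0=np.radians(48)
def beta(ph): return B0+.55*ph
E
python3 - <<'E'
from h import *
for s in (1,-1):
  print(s)
  for lab,P,b in [("hover",tcp_for((-.25,.25),B0),B0),("pre",tcp_for((-.225,.078),B0),B0)]+[(round(np.degrees(p)),tcp_for(Kphi(p,.014),beta(p)),beta(p)) for p in np.radians([0,20,40,60,75,85])]:
    print(lab,np.round(P,3),inverse_kinematics(P,wquat(tilt(b,s))))
E
```

```text
1
hover [ 0.457 -0.063  0.245] None
pre [ 0.482 -0.062  0.073] [-0.6448  0.1231  2.5213  1.7727  0.4642  2.3437]
0 [ 0.531 -0.058  0.073] [-0.5227  0.1789  2.4314  1.8372  0.3978  2.3898]
20 [ 0.536 -0.058  0.13 ] [-0.4134  0.0587  2.1581  0.5285  0.4947 -2.4684]
40 [ 0.562 -0.056  0.17 ] [-0.3114  0.1088  1.8807  0.1728  0.8338 -2.048 ]
60 [ 0.605 -0.053  0.19 ] [-0.2318  0.2472  1.5985  0.051   1.1463 -1.8901]
75 [ 0.646 -0.05   0.19 ] [-0.1867  0.3868  1.3781  0.0034  1.3641 -1.8281]
85 [ 0.676 -0.048  0.183] [-0.1625  0.4928  1.2232 -0.0191  1.5063 -1.8013]
-1
hover [ 0.457 -0.063  0.245] [-0.7252 -0.2727  2.2131  0.7395  0.7879  0.3506]
pre [ 0.482 -0.062  0.073] [-0.6448  0.1231  2.5213  1.7727  0.4642 -0.7979]
0 [ 0.531 -0.058  0.073] [-0.5227  0.1789  2.4314  1.8372  0.3978 -0.7518]
20 [ 0.536 -0.058  0.13 ] [-0.4134  0.0587  2.1581  0.5285  0.4947  0.6732]
40 [ 0.562 -0.056  0.17 ] [-0.3114  0.1088  1.8807  0.1728  0.8338  1.0936]
60 [ 0.605 -0.053  0.19 ] [-0.2318  0.2472  1.5985  0.051   1.1463  1.2515]
75 [ 0.646 -0.05   0.19 ] [-0.1867  0.3868  1.3781  0.0034  1.3641  1.3134]
85 [ 0.676 -0.048  0.183] [-0.1625  0.4928  1.2232 -0.0191  1.5063  1.3403]
```

Run:
```python
from h import *
for b0,b1 in ((60,.38),(68,.27)):
  print(b0)
  B=np.radians(b0)
  for lab,P,b in [("hover",tcp_for((-.25,.25),B),B),("pre",tcp_for((-.225,.078),B),B)]+[(round(np.degrees(p)),tcp_for(Kphi(p,.014),B+b1*p),B+b1*p) for p in np.radians([0,10,20,40,60,75])]:
    print(lab,np.round(P,3),inverse_kinematics(P,wquat(tilt(b,-1))))
```

```text
60
hover [ 0.456 -0.063  0.247] [-0.5437 -0.2023  2.0405  0.377   0.8981  0.7811]
pre [ 0.481 -0.062  0.075] [-0.4934  0.079   2.3256  0.7817  0.3888  0.3273]
0 [ 0.531 -0.058  0.075] [-0.4134  0.1461  2.2388  0.7059  0.3663  0.4719]
10 [ 0.531 -0.058  0.105] [-0.3838  0.1063  2.1348  0.4009  0.5188  0.8056]
20 [ 0.536 -0.058  0.131] [-0.351   0.0971  2.0263  0.2522  0.674   0.9796]
40 [ 0.562 -0.056  0.171] [-0.2843  0.1481  1.8018  0.109   0.9517  1.1639]
60 [ 0.605 -0.053  0.191] [-0.2253  0.2636  1.5702  0.0393  1.1877  1.263 ]
75 [ 0.646 -0.05   0.19 ] [-0.1887  0.3792  1.3905  0.0069  1.3465  1.3106]
68
hover [ 0.455 -0.063  0.248] [-0.4529 -0.138   1.9305  0.2209  1.0234  0.9637]
pre [ 0.48  -0.062  0.076] [-0.4155  0.0994  2.2034  0.3573  0.5233  0.8031]
0 [ 0.53  -0.058  0.076] [-0.3544  0.1675  2.1146  0.3113  0.5278  0.9029]
10 [ 0.53  -0.058  0.106] [-0.3367  0.14    2.0298  0.2117  0.6716  1.0181]
20 [ 0.536 -0.058  0.132] [-0.3152  0.1343  1.9391  0.1496  0.8042  1.096 ]
40 [ 0.562 -0.056  0.172] [-0.2673  0.1778  1.7476  0.0749  1.0326  1.201 ]
60 [ 0.605 -0.053  0.191] [-0.2204  0.2767  1.5483  0.0308  1.2197  1.2712]
75 [ 0.646 -0.05   0.19 ] [-0.1894  0.3768  1.3946  0.008   1.3407  1.3097]
```

```bash
cat >> h.py <<'E'
B0=np.radians(66)
def beta(ph): return B0+.3*ph
E
python3 - <<'E'
from h import *
QB=wquat(tilt(B0,-1))
r.move_to(tcp_for((-.24,.25),B0),QB); print(telemetry.current_t())
r.move_l(tcp_for((-.225,.078),B0),vel=.2); r.hold(.2)
f0=np.array(telemetry.current_wrist_force()); print(f0,telemetry.current_ee_pos(),tcp_for((-.225,.078),B0),telemetry.current_t())
im=vision.snapshot("side"); cv2.imwrite("pics/s7.png",im[:,:,::-1])
E
```

```text
25.7
[ 0.4937 -0.3466 -0.3604] [ 0.4812 -0.0619  0.0768] [ 0.4804 -0.0617  0.0757] 26.9167
```

View pics/s7.png

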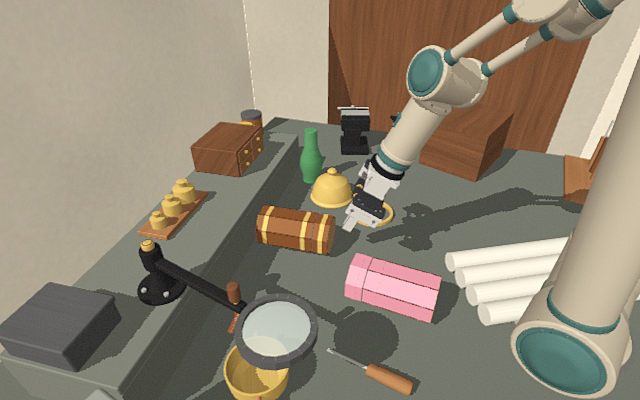

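The tips at (348,228) sit just in front of the lid at (332,230), and the gripper is clear of the pink drum. Pushing now.

Run:
```python
from h import *
f0=np.array(telemetry.current_wrist_force())
g=r.move_l(tcp_for((-.155,.078),B0),vel=.035,guard=6)
def st():
    f=LR.T@(np.array(telemetry.current_wrist_force())-f0); p=LR.T@(np.array(telemetry.current_ee_pos())-L0); return f,p
print(g,*st(),telemetry.current_t())
r.hold(.3); print(*st(),telemetry.current_t())
print(LR.T@(tcp_for((-.175,.078),B0)-L0))
im=vision.snapshot("side"); cv2.imwrite("pics/s8.png",im[:,:,::-1])
```

```text
True [-1.342   0.4243  1.4552] [-0.1825 -0.048   0.0749] 28.3167
[-1.3569 -1.3549 -0.3383] [-0.1833 -0.0477  0.0745] 28.6167
[-0.1827 -0.0485  0.0757]
```

View pics/s8.png

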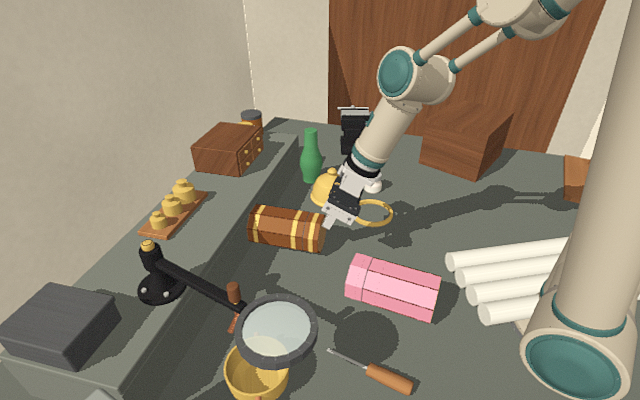

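```bash
cat >> h.py <<'E'
def frc(n=5,dt=.02):
    a=[]
    for i in range(n):
        a.append(telemetry.current_wrist_force()); r.hold(dt)
    return LR.T@np.mean(a,0), np.std(np.array(a),0)
def pos(): return LR.T@(np.array(telemetry.current_ee_pos())-L0)
E
python3 - <<'E'
from h import *
p0=pos(); base=p0.copy()
print(frc()[0],telemetry.current_t())
for d in (.001,.002,.003,.004,.005,.006):
    r.move_l(lw(base+[d,0,0]),vel=.03)
    f,s=frc(); print(d,f,s,pos()-p0,telemetry.current_t())
    if f[0]<-8: break
E
```

```text
[-0.5359 -0.2009  0.1845] 28.75
0.001 [-1.3078 -0.1982  0.2973] [0.4673 0.2602 0.2274] [ 0.0007  0.0001 -0.0001] 29.0833
0.002 [-4.7079 -1.5471  2.5942] [0.5834 0.3395 0.2982] [ 0.0012  0.0002 -0.0003] 29.4167
0.003 [-8.7151 -2.065   6.631 ] [0.2176 0.3882 0.3383] [ 0.0014  0.0003 -0.0004] 29.75
```

```bash
cat >> h.py <<'E'
import json
def lift(ph_list,state,target=11.,vel=.04):
    base=np.array(state["base"]); d=state["d"]
    k0=tcp_for(Kphi(0,.014),beta(0))
    for deg in ph_list:
        ph=np.radians(deg); n=np.array([np.cos(ph),0,-np.sin(ph)]); t=np.array([np.sin(ph),0,np.cos(ph)])
        P=base+tcp_for(Kphi(ph,.014),beta(ph))-k0+LR@(n*d)
        r.move_l(P,wquat(tilt(beta(ph),-1)),vel=vel)
        f,s=frc(3,.015); fn=-f@n; ft=-f@t
        print(deg,"fn %.1f ft %.1f fy %.1f d %.4f t %.2f"%(fn,ft,f[1],d,telemetry.current_t()))
        state.update(deg=deg,d=d)
        if np.linalg.norm(f)>19: print("HIGH"); d-=.002; break
        d+=np.clip((target-fn)*.00013,-.0012,.0006)
    state["d"]=d; json.dump(state,open("state.json","w"))
E
python3 - <<'E'
from h import *
p0=np.array(telemetry.current_ee_pos())
# base = commanded position: actual x was 1.6mm short of command, z 0.4 mm low, y .3
st=dict(base=(p0+LR@np.array([.0016,-.0003,.0004])).tolist(),d=.0003,deg=0)
lift([.5,1,2,3,4,5,6,7.5,9],st)
im=vision.snapshot("side"); cv2.imwrite("pics/s9.png",im[120:300,150:450,::-1].repeat(2,0).repeat(2,1))
E
```

```text
0.5 fn 5.7 ft 1.3 fy -1.0 d 0.0003 t 30.05
1 fn 5.9 ft 2.8 fy -1.2 d 0.0009 t 30.35
2 fn 6.4 ft 3.0 fy -1.3 d 0.0015 t 30.65
3 fn 7.1 ft 3.7 fy -0.6 d 0.0021 t 30.95
4 fn 7.4 ft 3.8 fy -0.2 d 0.0026 t 31.25
5 fn 8.7 ft 3.6 fy -0.5 d 0.0031 t 31.55
6 fn 9.1 ft 4.4 fy -0.3 d 0.0034 t 31.85
7.5 fn 8.3 ft 3.4 fy -0.6 d 0.0036 t 32.16
9 fn 9.6 ft 3.7 fy -0.1 d 0.0040 t 32.47
```

View pics/s9.png

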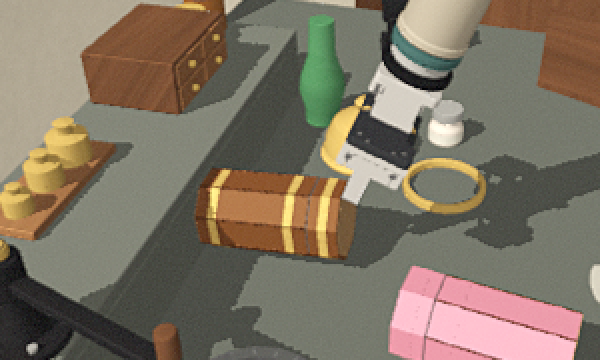

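```bash
cat >> h.py <<'E'
def drumlines(img,o,sc,cam,A,ph,col,y=YD):
    # A = x of bench edge (ledge), drum tilted ph, edge A on bench
    a=np.array([np.cos(ph),0,-np.sin(ph)]); u=np.array([np.sin(ph),0,np.cos(ph)]); v=np.array([0,1.,0])
    foot=np.array([A,y,0])+u*.046
    for e in (0,-.175):
        for k in range(8):
            P=[lw(foot+a*e+.0498*(v*np.cos(w)+u*np.sin(w))) for w in (np.pi/8+k*np.pi/4,np.pi/8+(k+1)*np.pi/4)]
            uv=((proj(P,cam)+.5-o)*sc).astype(int); cv2.line(img,uv[0].tolist(),uv[1].tolist(),col,1)
E
python3 - <<'E'
from h import *
im=vision.snapshot("side")[:,:,::-1]; o=np.array([230,180])
a=cv2.resize(im[180:260,230:350],None,fx=6,fy=6,interpolation=cv2.INTER_CUBIC)
drumlines(a,o,6,"side",0,0,(0,255,0)); drumlines(a,o,6,"side",-.092*np.sin(np.radians(9)),np.radians(9),(255,0,255))
cv2.imwrite("pics/s10.png",a)
E
```

```text
(no output)
```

View pics/s10.png

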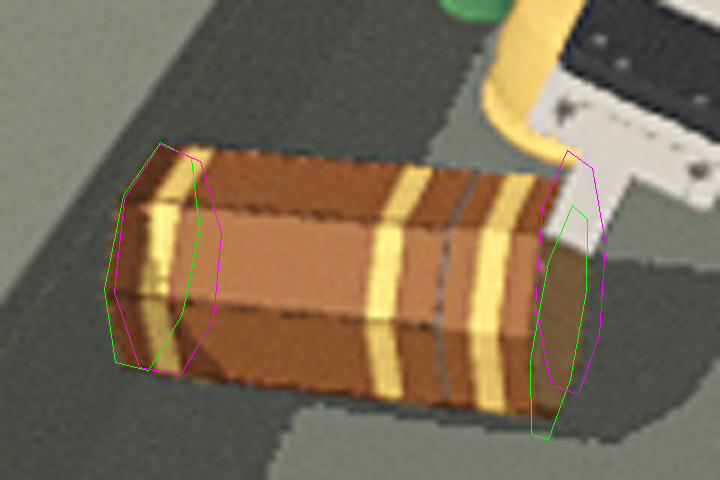

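Run:
```python
from h import *
st=json.load(open("state.json")); print(st)
p=pos(); ph=np.radians(9); print("actual",p)
P=np.array(st["base"])+tcp_for(Kphi(ph,.014),beta(ph))-tcp_for(Kphi(0,.014),beta(0)); print("cmd w/o d",LR.T@(P-L0))
q=telemetry.current_tool_rot(); M=R.from_quat([q[1],q[2],q[3],q[0]]).as_matrix(); print(np.degrees(np.arcsin(-M[2,2])),np.degrees(beta(ph)))
# actual finger corner
b=beta(ph); c=p+.008*np.array([np.sin(b),0,np.cos(b)])+.001*np.array([np.cos(b),0,-np.sin(b)]); print("corner",c)
im=vision.snapshot("side")[:,:,::-1]; o=np.array([290,180])
a=cv2.resize(im[180:260,290:370],None,fx=8,fy=8,interpolation=cv2.INTER_CUBIC)
for x in (-.018,-.006,.006,.018):
  for y,col in ((-.008,(0,255,0)),(.008,(0,0,255))):
    uv=((proj(telemetry.current_ee_pos()+M@[x,y,.001],"side")[0]+.5-o)*8).astype(int); cv2.circle(a,uv,3,col,-1)
drumlines(a,o,8,"side",-.092*np.sin(np.radians(5)),np.radians(5),(255,0,255))
cv2.imwrite("pics/s11.png",a)
```

```text
{'base': [0.5326722910249372, -0.05722441747035296, 0.07445661874301512], 'd': 0.004163620891153369, 'deg': 9}
actual [-0.1817 -0.0455  0.0975]
cmd w/o d [-0.1804 -0.0477  0.1012]
69.33279946002283 68.7
corner [-0.1739 -0.0455  0.0994]
```

View pics/s11.png

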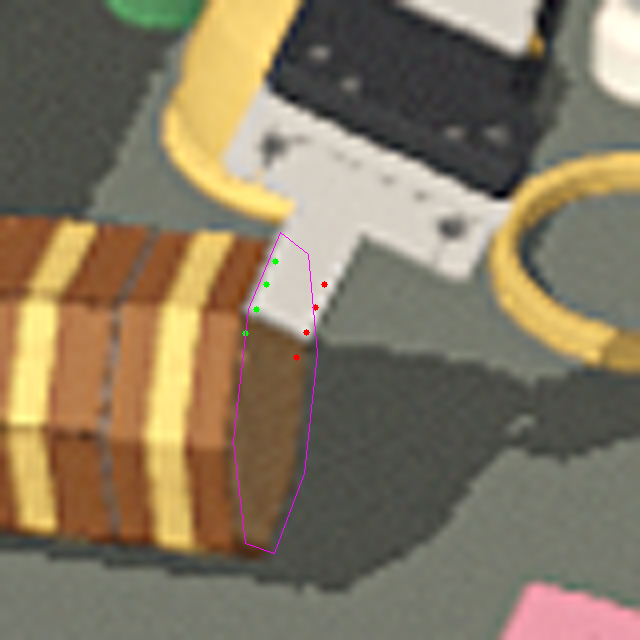

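Overlay: the drum has tilted to about 5°, but the tips slipped up to about 8 mm below the lid's top edge because the early press was too light (6–7 N). I'll go back down, press to about 14 N first and then lift.

Run:
```python
from h import *
p=pos()
q0=wquat(tilt(B0,-1))
# corner -> tcp
P=tcp_for((-.1755,.074),B0,y=-.0475); 
r.move_l(P,q0,vel=.05); r.hold(.1)
print(frc()[0],pos(),telemetry.current_t())
base=P.copy()
for d in (.002,.003,.004,.005,.006,.007,.008):
    c=base+LR@np.array([d,0,d*.25]); r.move_l(c,vel=.03)
    f,s=frc(3); print(d,f,pos(),telemetry.current_t())
    if f[0]<-13 or np.linalg.norm(f)>17: break
json.dump(dict(base=c.tolist(),d=0,deg=0),open("state.json","w"))
```

```text
[-0.7672  0.0852 -0.4933] [-0.1827 -0.0477  0.0721] 33.5417
0.002 [-5.0671 -1.6154  1.06  ] [-0.1821 -0.0473  0.0718] 33.8417
0.003 [-8.3041 -2.807   2.8906] [-0.1819 -0.0472  0.0718] 34.1417
0.004 [-11.2496  -4.3064   4.9478] [-0.1818 -0.0472  0.0717] 34.4417
0.005 [-14.5798  -4.6281   7.3972] [-0.1817 -0.0471  0.0717] 34.7417
```

```bash
sed -i 's/d+=np.clip((target-fn)\*.00013,-.0012,.0006)/d+=np.clip((target-fn)*G,-.0015,.0012)/; s/def lift(ph_list,state,target=11.,vel=.04):/G=.0002\ndef lift(ph_list,state,target=11.,vel=.04):/' h.py
python3 - <<'E'
from h import *
st=json.load(open("state.json"))
st["base"]=(np.array(st["base"])+LR@np.array([0,-.0012,0])).tolist(); st["d"]=.0006
lift([.3,.6,1,1.5,2,3,4,5,6.5,8],st,target=14)
im=vision.snapshot("side")[:,:,::-1]; o=np.array([230,180])
a=cv2.resize(im[180:260,230:350],None,fx=6,fy=6,interpolation=cv2.INTER_CUBIC)
drumlines(a,o,6,"side",-.092*np.sin(np.radians(8)),np.radians(8),(255,0,255))
cv2.imwrite("pics/s12.png",a); print(pos())
E
```

```text
0.3 fn 12.4 ft -3.1 fy -2.3 d 0.0006 t 35.04
0.6 fn 9.9 ft 0.5 fy -1.8 d 0.0009 t 35.34
1 fn 10.0 ft 2.0 fy -1.6 d 0.0017 t 35.64
1.5 fn 10.8 ft 3.3 fy -1.7 d 0.0025 t 35.94
2 fn 10.6 ft 3.4 fy -1.2 d 0.0032 t 36.24
3 fn 12.1 ft 4.2 fy -0.9 d 0.0039 t 36.54
4 fn 12.2 ft 4.6 fy -0.8 d 0.0042 t 36.84
5 fn 12.8 ft 4.1 fy -1.2 d 0.0046 t 37.14
6.5 fn 12.7 ft 4.7 fy -1.0 d 0.0048 t 37.45
8 fn 13.7 ft 4.7 fy -1.1 d 0.0051 t 37.76
[-0.1824 -0.0452  0.0908]
```

View pics/s12.png

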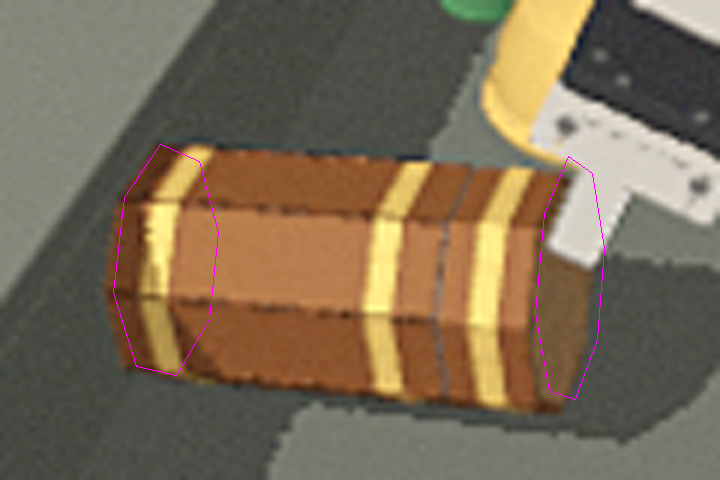

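The drum is now near 6° and the tip's rise matches that, so there was no slip. Continuing.

Run:
```python
from h import *
st=json.load(open("state.json"))
lift([9.5,11,13,15,17,19,21,23,25],st,target=14,vel=.05)
im=vision.snapshot("side")[:,:,::-1]; o=np.array([230,150])
a=cv2.resize(im[150:260,230:350],None,fx=5,fy=5,interpolation=cv2.INTER_CUBIC)
drumlines(a,o,5,"side",-.092*np.sin(np.radians(23)),np.radians(23),(255,0,255))
cv2.imwrite("pics/s13.png",a); print(pos())
```

```text
9.5 fn 13.5 ft 5.2 fy -1.0 d 0.0052 t 38.11
11 fn 14.3 ft 5.4 fy -0.8 d 0.0053 t 38.41
13 fn 15.0 ft 5.2 fy -0.7 d 0.0052 t 38.72
15 fn 14.4 ft 5.2 fy -0.6 d 0.0050 t 39.02
17 fn 16.2 ft 4.2 fy -0.2 d 0.0049 t 39.33
19 fn 15.7 ft 4.1 fy -0.5 d 0.0045 t 39.62
21 fn 16.5 ft 4.2 fy -0.3 d 0.0041 t 39.92
23 fn 17.5 ft 3.8 fy -0.4 d 0.0036 t 40.23
25 fn 16.9 ft 2.9 fy 0.2 d 0.0029 t 40.52
[-0.1739 -0.0465  0.1356]
```

View pics/s13.png

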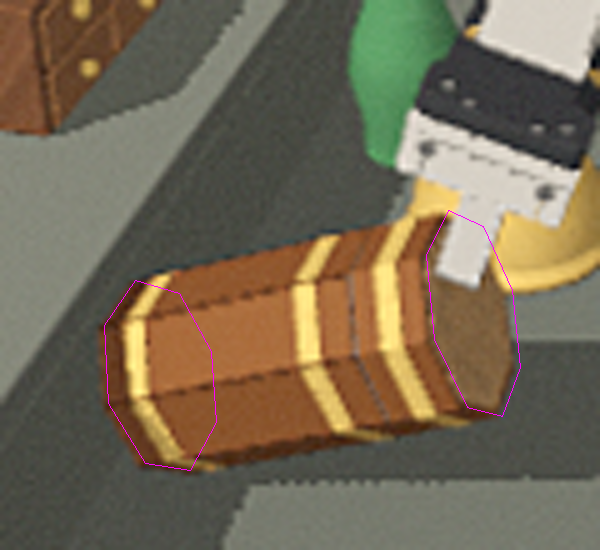

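The overlay at 23° fits the picture closely. Continuing with a slightly lighter press.

Run:
```python
from h import *
st=json.load(open("state.json"))
lift([27,29,31,33,35,37,39,41,43,45],st,target=12,vel=.05)
im=vision.snapshot("side")[:,:,::-1]; o=np.array([220,130])
a=cv2.resize(im[130:260,220:350],None,fx=4,fy=4,interpolation=cv2.INTER_CUBIC)
drumlines(a,o,4,"side",-.092*np.sin(np.radians(44)),np.radians(44),(255,0,255))
cv2.imwrite("pics/s14.png",a); print(pos())
```

```text
27 fn 16.5 ft 3.1 fy 0.2 d 0.0024 t 40.88
29 fn 15.5 ft 2.8 fy -0.7 d 0.0015 t 41.17
31 fn 14.4 ft 2.7 fy -0.1 d 0.0008 t 41.48
33 fn 13.3 ft 2.1 fy 0.7 d 0.0003 t 41.77
35 fn 13.3 ft 2.0 fy 0.2 d 0.0000 t 42.08
37 fn 13.5 ft 1.8 fy 0.6 d -0.0002 t 42.38
39 fn 11.9 ft 1.9 fy -0.1 d -0.0005 t 42.67
41 fn 12.1 ft 0.8 fy 0.4 d -0.0005 t 42.98
43 fn 11.3 ft 0.5 fy 0.2 d -0.0006 t 43.27
45 fn 11.0 ft 0.1 fy 0.3 d -0.0004 t 43.58
[-0.1394 -0.0485  0.1769]
```

View pics/s14.png

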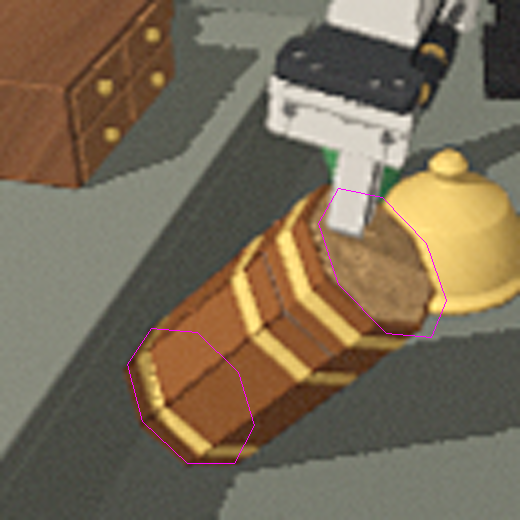

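Run:
```python
from h import *
st=json.load(open("state.json"))
lift([47,49,51,53,55,57,59],st,target=8,vel=.05)
lift([61,63,65],st,target=5,vel=.05)
im=vision.snapshot("side")[:,:,::-1]; o=np.array([220,110])
a=cv2.resize(im[110:260,220:350],None,fx=4,fy=4,interpolation=cv2.INTER_CUBIC)
drumlines(a,o,4,"side",-.092*np.sin(np.radians(65)),np.radians(65),(255,0,255))
cv2.imwrite("pics/s15.png",a[:600]); print(pos())
```

```text
47 fn 11.2 ft -0.0 fy 0.2 d -0.0002 t 43.92
49 fn 7.8 ft -0.4 fy 0.4 d -0.0009 t 44.23
51 fn 6.4 ft -1.2 fy 0.1 d -0.0008 t 44.52
53 fn 5.7 ft -1.4 fy 0.3 d -0.0005 t 44.83
55 fn 6.1 ft -1.5 fy 0.0 d -0.0001 t 45.12
57 fn 5.1 ft -1.6 fy -0.2 d 0.0003 t 45.42
59 fn 5.2 ft -1.9 fy -0.1 d 0.0009 t 45.73
61 fn 5.4 ft -2.7 fy 0.5 d 0.0015 t 46.04
63 fn 5.8 ft -3.0 fy 0.5 d 0.0014 t 46.34
65 fn 5.1 ft -3.4 fy 0.1 d 0.0012 t 46.64
[-0.0877 -0.0489  0.1897]
```

View pics/s15.png

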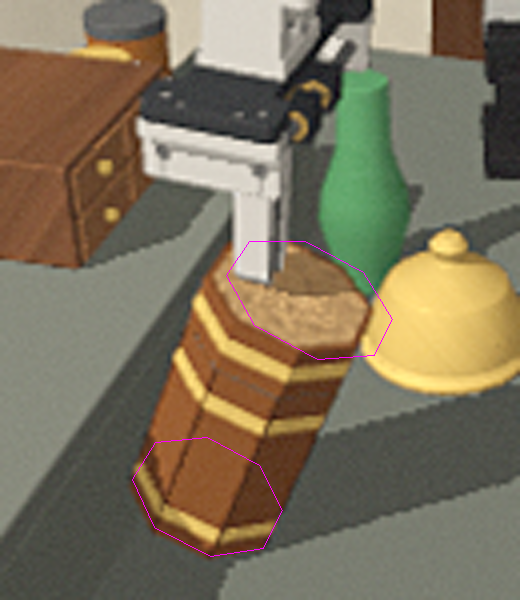

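The drum is past balance at about 70° or more, and the tips are now braking it. I'll ease it down to upright.

Run:
```python
from h import *
st=json.load(open("state.json"))
lift([67,69,71,73,75,77,79,81],st,target=4,vel=.05)
im=vision.snapshot("side")[:,:,::-1]; o=np.array([220,110])
a=cv2.resize(im[110:260,200:350],None,fx=4,fy=4,interpolation=cv2.INTER_CUBIC)
cv2.imwrite("pics/s16.png",a[:600]); print(pos())
```

```text
67 fn 5.0 ft -3.0 fy 0.2 d 0.0012 t 47.00
69 fn 5.1 ft -3.1 fy 0.3 d 0.0010 t 47.31
71 fn 4.4 ft -3.0 fy 0.2 d 0.0008 t 47.62
73 fn 4.9 ft -3.7 fy -0.3 d 0.0007 t 47.93
75 fn 4.6 ft -3.0 fy 0.5 d 0.0005 t 48.25
77 fn 4.4 ft -3.0 fy 0.2 d 0.0004 t 48.57
79 fn 3.8 ft -2.9 fy 0.1 d 0.0003 t 48.88
81 fn 4.3 ft -2.9 fy 0.4 d 0.0003 t 49.21
[-0.0447 -0.0487  0.183 ]
```

View pics/s16.png

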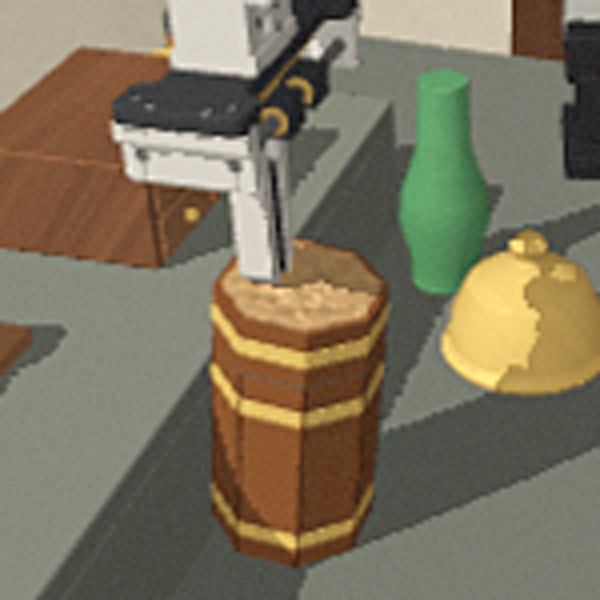

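Run:
```python
from h import *
st=json.load(open("state.json"))
lift([83,85,87],st,target=3,vel=.04)
p=np.array(telemetry.current_ee_pos()); r.move_l(p+[0,0,.03],vel=.06); 
p=np.array(telemetry.current_ee_pos()); r.move_l(p+LR@np.array([-.12,0,.1]),vel=.3); r.hold(.2)
im=vision.snapshot("side")[:,:,::-1]
for n in ("drum_center","drum_lid","swing_knob","lens_center"): print(n,[(np.round(LR.T@(np.array(d["at"])-L0),4).tolist(),round(d["score"],2)) for d in models.mark_of(n,"side")])
o=np.array([200,130]); a=cv2.resize(im[130:260,200:350],None,fx=5,fy=5,interpolation=cv2.INTER_CUBIC)
a=a[:,:,:].copy()
drumlines(a,o,5,"side",-.092,np.pi/2,(255,0,255))
cv2.imwrite("pics/s17.png",cv2.resize(a,None,fx=.9,fy=.9))
im=vision.snapshot("top")[:,:,::-1]; cv2.imwrite("pics/t17.png",im)
for n in ("drum_center","drum_lid"): print(n,[(np.round(LR.T@(np.array(d["at"])-L0),4).tolist(),round(d["score"],2)) for d in models.mark_of(n,"top")])
print(telemetry.current_t())
```

```text
83 fn 3.6 ft -2.9 fy 0.6 d 0.0003 t 49.62
85 fn 0.3 ft -0.0 fy -0.1 d 0.0002 t 49.98
87 fn 0.1 ft -0.1 fy -0.2 d 0.0007 t 50.34
drum_center [([-0.0451, -0.0502, 0.083], 0.85), ([-0.353, 0.0809, 0.0447], 0.81), ([-0.2547, -0.3479, 0.0029], 0.75)]
drum_lid [([-0.0478, -0.0447, 0.1763], 0.71)]
swing_knob [([-0.1281, 0.3076, 0.2101], 0.6)]
lens_center [([-0.2002, 0.3249, 0.1813], 0.85)]
drum_center [([-0.3529, 0.0764, 0.047], 0.57)]
drum_lid [([-0.2708, 0.0662, 0.0468], 0.87)]
52.2667
```

View pics/s17.png

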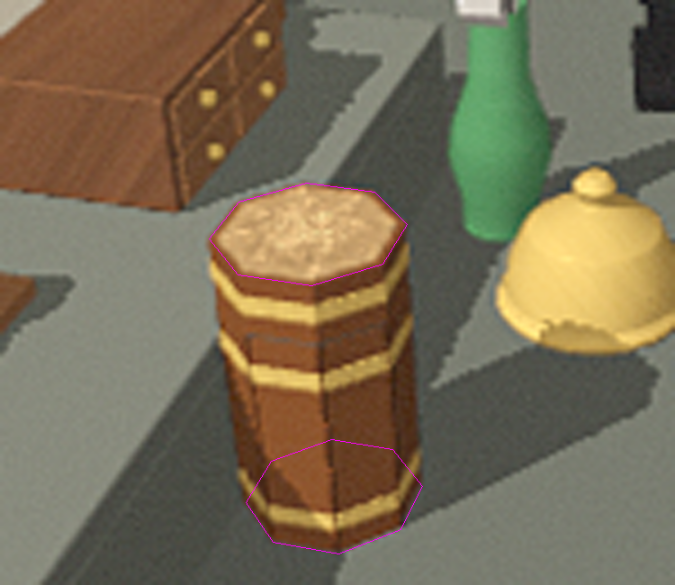

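View pics/t17.png

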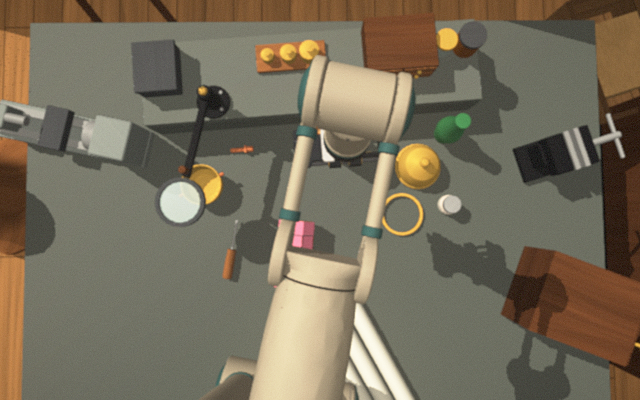

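The upright-against-ledge overlay fits the drum exactly, and the magnifier is still well swung out. The robot is clear of everything, so I'm handing in.

Run:
```python
from h import *
print(telemetry.current_wrist_force(),np.abs(telemetry.current_dq()).max(),pos(),telemetry.current_t())
r.sign_off()
```

```text
[-0.3202  0.227  -0.0776] 0.005699485226165178 [-0.1461 -0.0487  0.3065] 52.2667
the job is handed in; nothing more can be done
```

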